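Park the shaver and latch the steriliser lid

ROBOT

A 6-joint arm with a two-finger parallel gripper is mounted at the origin on the work surface. World frame = base frame: x ahead of the robot, y to its left, z up, the work surface at z = 0. Lengths are in m, angles in degrees, forces in N, time in s.
With the tool pointing down it reaches from about 0.4 to 0.825 m from the base axis. Payload 7 kg.
Tool frame: the origin (TCP) lies midway between the tips of the shut fingers; the grasp point (between the pads) lies 19 mm behind it (r.grip_depth is the distance from the TCP to the grasp point, in m); z points along the fingers, y is the line along which they close (so a half turn about z gives the same grasp; the last joint's range is limited). The gripper opens to 88 mm and grips with 3 to 60 N. Pads are 19 mm wide; open, the fingers measure 130 mm over their backs; the gripper's body (78 mm by 193 mm) begins 47 mm behind the grasp point.
Start: joints at [81.824, 20.546, 0.682, 0, -70.136, -16.507], TCP at [0.282, 0.613, 0.227] pointing down, gripper open.
Joint ranges: [-176.03, 176.03], [-82.01, 121.73], [-58.28, 71.71], [-173.87, 95.51], [-174.79, -0.11], [-173.66, 173.66]. Speed limits (degrees/s): [136.94, 136.94, 172.46, 180, 180, 180].

INTERFACE

Orientations are given as [roll, pitch, yaw] about the fixed x, y, z axes, in that order (R = Rz(yaw) Ry(pitch) Rx(roll)).
In Python, from plant import r, capture, close_job, search_frame, outline_of gives the robot as it stands.
- The arm moves only by the shell command python3 -m creep 'ROWS' [FORCE]. ROWS is JSON, a list of rows, each a list of 7 numbers: the finger opening in mm, from 0 to 87.6, then the shift along the world's x, y, z in units of 25 mm (1.0 is 25 mm), then the turn, a rotation vector about the world's x, y, z in degrees. In form: [[hand, x, y, z, ax, ay, az], ...]. A call has 1 to 8 rows; each row shifts and turns the commanded pose from where the row before left it; what a row does not reach is not made up. A row lasts 1/12 s, in which the tool goes at most 41.7 mm and 7.16 degrees, less where a joint would pass 70% of its speed; a pose out of reach is approached as far as the arm can. A call is refused whole if a number of a shift passes 1 or a number of a turn 7.16, either way. A call with a gripper value outside its range is refused whole. The fingers move at their own pace and stop on an object; FORCE is the grip in N (left out, the last holds). Time passes only in rows, so rows that do not move let the fingers close. It gives the time, the measured TCP pose, the force, the opening and the grip force at its end, in the units of the state.
- r.get_state(): the state, without advancing time (a new reading comes with each control period).
- capture(name): name is "scene" or "top"; returns a dict with "frame" (420x560x3 uint8, red, green, blue), "K" (3x3 intrinsics, pixels), "k1" (the pictures are not rectified: a ray, as slopes to the right and down, at radius r is drawn at 1 + k1 r^2 times it, then the intrinsics apply), "origin" and "rotation" of the camera in the world. Camera axes: x right, y down, z forward; pixel columns grow to the right and rows downward; lengths in m; the calibration is good to about 2 mm. A picture is of the moment at which its call begins. There is no depth.
- close_job(): hands the job in; it is judged then, once.
Trained networks look in a picture, given as the dict that the camera call returned (one of the last four; its "shot" number tells which), for a name from the list of things; names that differ only in an ending like _2 or _b are one class to them, and where a whole thing is asked for, a point or a joint stands for the part that bears it (a point fixed in the world has none). Each returns a list of dicts, best first, with "conf" (0 to 1); they miss things now and then, are a little off and sometimes report something else, mostly with a low value. They report only what shows in the picture. A call takes as long as a camera call. They do not tell look-alikes from the thing itself.
- search_frame(picture, target): "bbox" ([left, top, right, bottom] in pixels, round what is visible of it).
- outline_of(picture, target): "region" (420x560 bool, what is visible of it) and "bbox" ([left, top, right, bottom] in pixels, round what is visible of it).
The state is a dict: "time_s": time; "joints": joint angles; "qd": joint speeds; "joint_torque": joint torques, N m; "tcp_pos": TCP position; "eef_rot": TCP orientation; "contact_force": force on the tool from outside, world axes, zero at the start; "moment": the same for the moment, N m; "gripper_width": finger opening in m; "gripper_force": force on a finger pad.
Only numpy, scipy, OpenCV 4.12 (cv2) and the standard library are available. Lean on these libraries where they do the work, as an engineer would, in place of code of your own. Each camera call takes 0.05 s, during which the arm holds its last target. There are 200 camera calls.

TASK

Push the shaver's carrier along its rail all the way into the steriliser until it clicks home, with the shaver still lying in its tray. Then swing the raised lid down and press its front edge, firmly but without forcing it, until it snaps fully shut past its catch. Leave the other toiletries on the counter where they are.

Things in the scene. Friction and masses are not known exactly. Their poses are not given: they have to be found in the camera images.
- station: White shaver steriliser fixed to the counter. Origin: on the counter under the chamber's centre. x: from front wall to hinge wall; y: the way the carrier slides in. Foot 130 mm (x) by 350 (y -245 to +105), 12 thick. Chamber 130 (x) by 200 (y -100 to +100), walls 6 thick and 85 high, open at its -y end, where two low rails run out. A block 55 by 80, 50 high, stands behind the hinge wall.
- carrier (a joint): Slide of the carrier along the station's +y, in m. 0 = drawn right out, 0.12 = home at its end stop in the chamber; friction about 1.5 N. A sprung detent (about 7 N) lies between 0.107 and 0.114: short of that the carrier is pushed back, past it the carrier is drawn home.
- carrier_handle (a point): Middle of the top edge of the outer (-y) face of the carrier's steel push plate, 75 mm above the counter. The plate is upright, 64 mm wide (station x), 10 thick, from 27 to 75 mm above the counter. Push it along station +y. The carrier's white end panel (110 wide, top 82 mm above the counter), which closes the mouth when home, stands 41 mm beyond the plate.
- carrier_floor (a point): Centre of the tray floor of the carrier, 32 mm above the counter; the grey tray is 92 mm (x) by 176 mm (y), its rims 12 mm high. Axes as the station.
- lid (a joint): Hinge of the lid, in rad. 0 = fully shut, grows as it opens, 1.4 = as far as it goes. The hinge is stiff: the lid stays where it is left. At about 0.10 rad (front edge some 13 mm up) its tongue rests on a sprung catch; some 6 to 12 N pressed down on the front edge snap it past.
- lid_hinge (a point): On the hinge line (station y), at the lid's middle, 85.5 mm above the counter, station x = 66 mm. Turns with the lid: x runs from front edge to hinge, z is the lid's outward normal. The lid is a grey plate 136 mm from hinge to front edge, 200 wide (y), lying from 0 to 8 mm along z, with a dark window; at its front edge a tongue 50 wide hangs 24 mm below its underside.
- lid_front (a point): Middle of the lid's front edge on its upper (outer) face; 136 mm from the hinge line. 93 mm above the counter when shut.
- shaver: Black electric shaver with a steel head, loose in the carrier's tray, 145 mm long (its y), 50 mm wide, 36 mm high. Origin: middle of its underside, z up. It rides along with the carrier.
- cream_jar: Round cream jar, 60 mm wide, 45 mm high, near the outer end of the rail; origin under its centre. Bystander.
- hairbrush: Black paddle hairbrush about 195 mm long, 62 wide, 24 high, lying in front of the steriliser; origin under its middle, its length along its x. Bystander.
- soap_box: White soap box 90 by 60 by 32 mm, in front of the rail; origin under its centre. Bystander.
- spray_can: Metal spray can, 52 mm wide, 160 mm high, on the right; origin under its centre. Bystander.
- lotion: White lotion bottle, 60 mm wide, 170 mm high, on the right; origin under its centre. Bystander.
- tumbler: Glass tumbler, 72 mm wide, 100 mm high, behind the steriliser; origin under its centre. Bystander.
- mug: White mug, 76 mm wide, 90 mm high, on the left; origin under its centre. Bystander.
Not all that is in view belongs to the job. Leave any orange or purple look-alike of the shaver alone.

How it is judged (in metres and radians):
On the way, in this order (a step that is already met when the one before it is completed fails the run):
1. the carrier is home past its detent, the lid still raised, the shaver in the tray (value of joint carrier above 0.115 m and value of joint lid above 0.3 rad and horizontal distance between shaver and carrier_floor below 0.025 m and z of shaver in the frame of carrier_floor below 0.012 m and angle between shaver's own z axis and vertical below 0.15 rad), for 0.2 s.
2. the lid is shut past its catch (value of joint lid below 0.03 rad and value of joint carrier above 0.115 m), for 0.2 s.
At the end, for the whole second after the job is handed in: The carrier is home (slide above 0.115 m), the lid is shut (below 0.03 rad), and the shaver lies at rest flat in the carrier's tray (within 25 mm of its middle, tilted less than 0.15 rad) (all of step 2 and horizontal distance between shaver and carrier_floor below 0.025 m and z of shaver in the frame of carrier_floor below 0.012 m and angle between shaver's own z axis and vertical below 0.15 rad and linear speed of shaver below 0.02 m/s); the robot touches nothing.
It fails at once if the lid is forced: the robot presses on it with more than 50 N (contact force between the arm and lid above 50 N).
It fails at once if another toiletry on the counter is shifted by more than 30 mm (distance of any of cream_jar, hairbrush, soap_box, spray_can, lotion, tumbler, mug from where it was at the start of the episode above 0.03 m).
It also fails if it takes over 54 s, if anything falls off the work surface, if the arm or the gripper's body presses on something with over 40 N, if the wrist force passes 120 N, or if a joint passes its speed limit or range.

## Working session

There is one attempt and no reset: what is moved stays moved. The work goes in short steps, Python scripts to look and compute and a shell command to move; the robot and the scene stay as the last step left them, time stands still between calls to the robot, and variables do not carry over. Pictures are saved under pics/ and viewed, at most 10 in all, crops included, and the job is handed in when it is done.

```bash
mkdir -p pics; ls
cat > h.py <<'E'
import numpy as np,cv2
from plant import r,capture,close_job,search_frame,outline_of
def ray(c,u,v):
    K=c["K"];d=np.array([(u-K[0][2])/K[0][0],(v-K[1][2])/K[1][1]]);s=d.copy()
    for _ in range(20): s=d/(1+c["k1"]*(s@s))
    w=np.array(c["rotation"])@np.array([s[0],s[1],1]);return np.array(c["origin"]),w
def at(c,u,v,z):
    o,w=ray(c,u,v);return o+w*(z-o[2])/w[2]
def tri(rs):
    A=0;b=0
    for o,w in rs:
        w=w/np.linalg.norm(w);P=np.eye(3)-np.outer(w,w);A=A+P;b=b+P@o
    return np.linalg.solve(A,b)
def proj(c,p):
    q=np.array(c["rotation"]).T@(np.array(p)-c["origin"]);s=q[:2]/q[2];s=s*(1+c["k1"]*(s@s));K=c["K"]
    return K[0][0]*s[0]+K[0][2],K[1][1]*s[1]+K[1][2]
E
python3 - <<'E'
from h import *
for n in("scene","top"):
    c=capture(n);cv2.imwrite(f"pics/{n}0.png",cv2.resize(c["frame"][:,:,::-1],None,fx=1.42,fy=1.42))
    print(n,np.round(c["origin"],3),np.round(c["rotation"],2).tolist(),c["K"][0][0])
    for t in "station carrier_handle carrier_floor lid_front shaver cream_jar hairbrush soap_box spray_can lotion tumbler mug".split():
        for d in search_frame(c,t)[:2]:
            b=d["bbox"];m=((b[0]+b[2])/2,(b[1]+b[3])/2);print(t,round(d["conf"],2),np.round(b),np.round(at(c,*m,.03),3)[:2])
E
```

```text
pics
scene [1.315 0.503 1.171] [-140.35, -0.85, 125.51] 499.08678827800196Traceback (most recent call last):
  File "<stdin>", line 7, in <module>
  File "h.py", line 8, in at
    o,w=ray(c,u,v);return o+w*(z-o[2])/w[2]
                                       ~^^^
IndexError: invalid index to scalar variable.
```

```bash
sed -i '2a from scipy.spatial.transform import Rotation as Ro\n_cap=capture\ndef capture(n):\n    c=_cap(n);c["R"]=Ro.from_euler("xyz",c["rotation"],degrees=True).as_matrix();return c' h.py; sed -i 's/c\["rotation"\])@/c["R"])@/; s/c\["rotation"\]).T/c["R"]).T/' h.py
python3 - <<'E'
from h import *
for n in("scene","top"):
    c=capture(n);cv2.imwrite(f"pics/{n}0.png",cv2.resize(c["frame"][:,:,::-1],None,fx=1.42,fy=1.42))
    print(n,np.round(c["origin"],3),np.round(c["rotation"],2).tolist(),c["K"][0][0])
    for t in "station carrier_handle carrier_floor lid_front shaver cream_jar hairbrush soap_box spray_can lotion tumbler mug".split():
        for d in search_frame(c,t)[:2]:
            b=d["bbox"];m=((b[0]+b[2])/2,(b[1]+b[3])/2);print(t,round(d["conf"],2),np.round(b),np.round(at(c,*m,.03),3)[:2])
E
```

```text
scene [1.315 0.503 1.171] [-140.35, -0.85, 125.51] 499.08678827800196
carrier_handle 0.71 [226. 209. 279. 260.] [ 0.645 -0.05 ]
carrier_floor 0.74 [229. 211. 281. 256.] [ 0.638 -0.046]
carrier_floor 0.26 [282. 210. 364. 277.] [0.553 0.131]
lid_front 0.61 [280. 210. 364. 277.] [0.553 0.128]
shaver 0.89 [243. 134. 262. 171.] [ 0.374 -0.258]
shaver 0.88 [254. 226. 279. 255.] [ 0.639 -0.006]
cream_jar 0.84 [187. 214. 206. 237.] [ 0.715 -0.201]
cream_jar 0.42 [277. 210. 363. 276.] [0.556 0.123]
hairbrush 0.67 [327. 194. 356. 220.] [0.403 0.102]
hairbrush 0.34 [228. 211. 278. 257.] [ 0.641 -0.05 ]
soap_box 0.69 [262. 191. 296. 212.] [ 0.498 -0.061]
soap_box 0.38 [186. 211. 206. 238.] [ 0.713 -0.204]
spray_can 0.83 [161. 110. 181. 158.] [ 0.466 -0.544]
lotion 0.61 [133. 132. 158. 182.] [ 0.599 -0.532]
tumbler 0.81 [237. 268. 263. 312.] [0.794 0.056]
mug 0.6 [386. 309. 439. 352.] [0.65  0.463]
top [ 0.33  -0.019  1.522] [-170.9, -0.04, -88.99] 438.0891874550475
station 0.78 [196. 167. 310. 231.] [0.61  0.083]
station 0.69 [192. 176. 259. 199.] [0.65  0.182]
carrier_handle 0.76 [242. 175. 314. 214.] [ 0.627 -0.001]
carrier_floor 0.94 [241. 173. 307. 215.] [0.629 0.012]
lid_front 0.82 [193. 176. 259. 202.] [0.644 0.18 ]
shaver 0.82 [246. 186. 291. 207.] [0.619 0.03 ]
shaver 0.82 [342. 255. 373. 298.] [ 0.351 -0.276]
cream_jar 0.75 [248. 186. 288. 205.] [0.625 0.032]
cream_jar 0.57 [328. 166. 349. 183.] [ 0.703 -0.213]
hairbrush 0.82 [237. 223. 259. 282.] [0.424 0.095]
hairbrush 0.6 [131. 167. 165. 197.] [0.663 0.455]
soap_box 0.86 [284. 227. 315. 254.] [ 0.468 -0.078]
spray_can 0.65 [282. 226. 317. 252.] [ 0.474 -0.079]
spray_can 0.64 [195. 170. 312. 231.] [0.606 0.082]
lotion 0.97 [408. 182. 436. 206.] [ 0.638 -0.505]
lotion 0.64 [131. 166. 164. 194.] [0.672 0.456]
tumbler 0.76 [249. 131. 266. 156.] [0.809 0.073]
mug 0.73 [132. 166. 162. 195.] [0.67  0.458]
```

View pics/scene0.png

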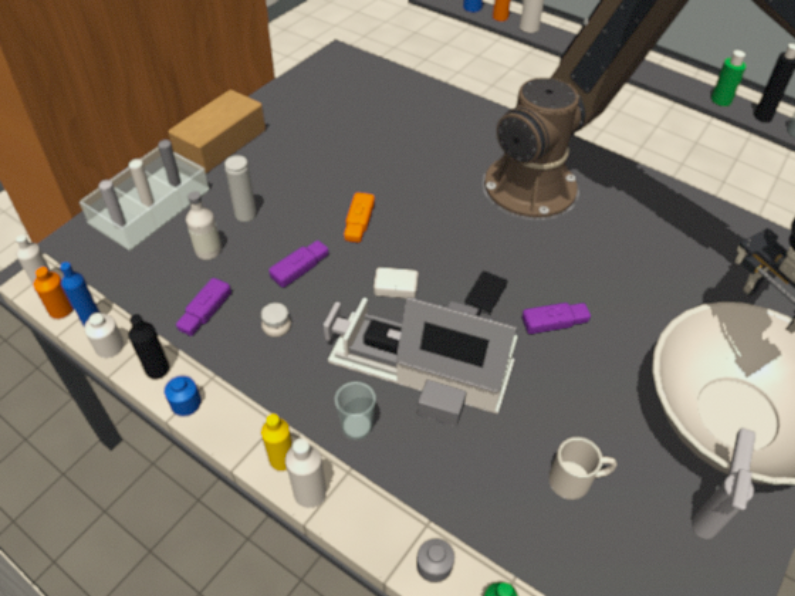

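View pics/top0.png

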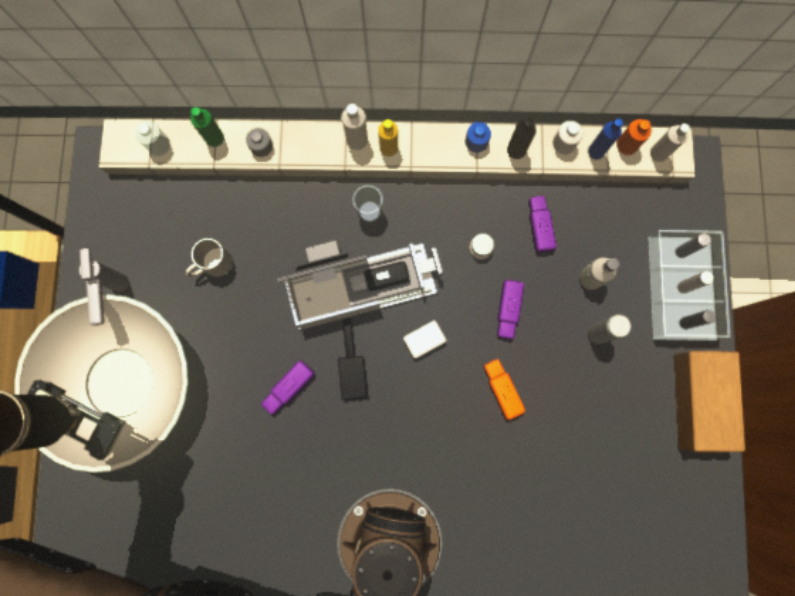

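Run:
```python
from h import *
for n,(a,b,w,h) in(("scene",(215,190,160,105)),("top",(185,160,140,80))):
    c=capture(n);s=5
    cv2.imwrite(f"pics/{n}1.png",cv2.resize(c["frame"][b:b+h,a:a+w,::-1],None,fx=s,fy=s,interpolation=cv2.INTER_CUBIC))
```

```text
(no output)
```

View pics/scene1.png

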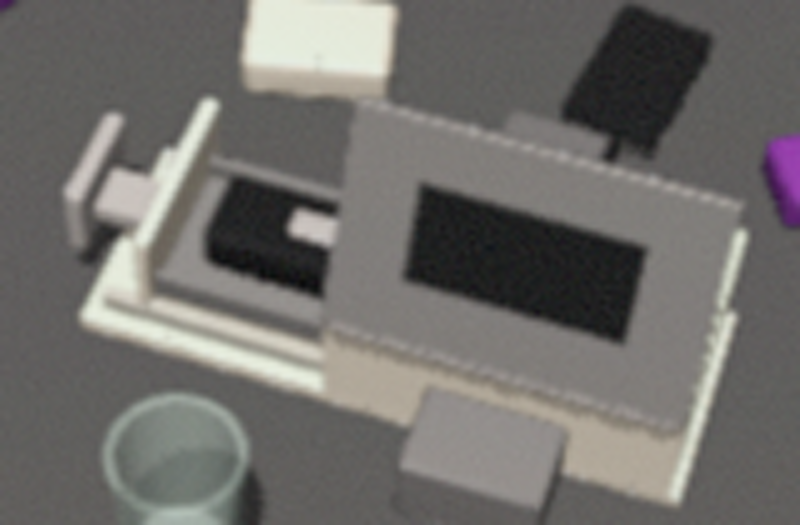

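View pics/top1.png

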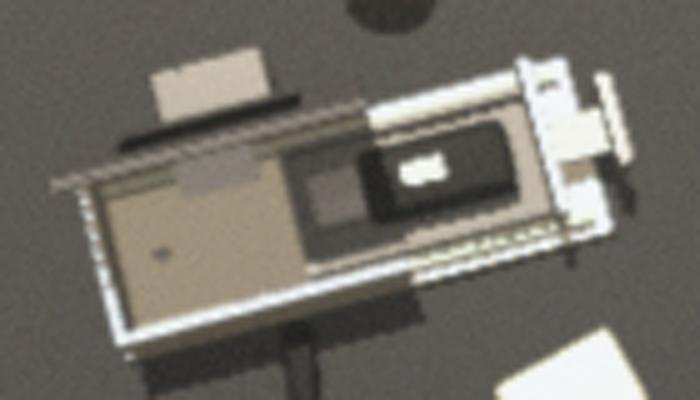

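```bash
cat > fit.py <<'E'
from h import *
from scipy.optimize import least_squares
cs=capture("scene");ct=capture("top")
S=lambda X,Y:(cs,215+X/5-.4,190+Y/5-.4); T=lambda X,Y:(ct,185+X/5-.4,160+Y/5-.4)
def W(p,x,y,z):
    c,s=np.cos(p[2]),np.sin(p[2]);return np.array([p[0]+c*x-s*y,p[1]+s*x+c*y,z])
def L(p,d,y,n):
    a=p[4];return W(p,.066-d*np.cos(a)+n*np.sin(a),y,.0855+d*np.sin(a)+n*np.cos(a))
pl=lambda sx,e=0:lambda p:W(p,sx*.032,p[3],.075)
C=[(T(122,348),lambda p:W(p,-.065,.1,.085),'cham'),(T(610,232),lambda p:W(p,-.065,-.245,.012),'foot'),
(T(611,73),pl(1),'plT+'),(T(634,158),pl(-1),'plT-'),(S(106,115),pl(-1),'plS-'),(S(67,190),pl(1),'plS+'),
(S(82,316),lambda p:W(p,.065,-.245,.012),'footS'),(S(676,503),lambda p:W(p,.065,.105,0),'footS2'),
(S(330,322),lambda p:L(p,0,-.1,.008),'hinge-'),(S(680,430),lambda p:L(p,0,.1,.008),'hinge+'),
(S(360,100),lambda p:L(p,.136,-.1,.008),'lf-'),(S(742,205),lambda p:L(p,.136,.1,.008),'lf+')]
f=lambda p:np.concatenate([np.array(proj(o[0],g(p)))-o[1:] for o,g,_ in C])
if __name__=="__main__":
    q=least_squares(f,[.62,.1,.2,-.23,1.2],loss="soft_l1");p=q.x
    print(np.round(p,4),np.degrees(p[2]));R=f(p).reshape(-1,2)
    for k,e in zip(C,R):print(k[2],np.round(e,1))
    print("handle",W(p,0,p[3],.075),"lidfront",L(p,.136,0,.008),"slid y",[-np.sin(p[2]),np.cos(p[2])])
    np.save("p.npy",p);s=r.get_state();print(s)
E
python3 fit.py
```

```text
[ 0.589   0.1479  0.2819 -0.2654  1.2104] 16.149647160655647
cham [-0.8 -1. ]
foot [ 0.8 -0.8]
plT+ [-0.3 -1. ]
plT- [ 0.3 -0.1]
plS- [ 0.7 -1.3]
plS+ [-0.3  0.3]
footS [ 0.2 -0.7]
footS2 [0.6 0.3]
hinge- [-1.8 -0.7]
hinge+ [ 1.5 -0.7]
lf- [-0.7 -0.3]
lf+ [0.6 0.2]
handle [ 0.66285565 -0.10700792  0.075     ] lidfront [0.61355953 0.15498079 0.21558234] slid y [np.float64(-0.2781470703927327), np.float64(0.96053849856835)]
{'time_s': 1.6, 'joints': array([ 8.18246878e+01,  2.05476421e+01,  6.82439297e-01, -5.79889926e-04,
       -7.01353449e+01, -1.65084138e+01]), 'qd': array([-0.02104048, -0.02157206,  0.03559111,  0.09123497, -0.05863513,
       -0.01406457]), 'joint_torque': array([ 1.72260836e-03, -5.82360756e+01,  2.93301058e+01,  7.00252533e+00,
        1.23613855e-02, -3.57532781e-05]), 'tcp_pos': array([0.28187535, 0.61331166, 0.22654859]), 'eef_rot': array([ 1.79999320e+02,  3.67243761e-04, -2.46839231e+01]), 'contact_force': array([-0.07575393,  0.30510987, -0.07049792]), 'moment': array([-0.03732028, -0.00054741,  0.0436631 ]), 'gripper_force': 0.0, 'gripper_width': 0.087739429615014}
```

```bash
python3 -m creep '[[0,0.5,-1,1,0,0,-7],[0,0.5,-1,1,0,0,-7],[0,0.5,-1,0,0,0,-7],[0,0.5,-1,0,0,0,-7],[0,0.5,-1,0,0,0,-7],[0,0.5,-1,0,0,0,-7],[0,0.5,-1,0,0,0,-7],[0,0.5,-1,0,0,0,0]]' 20
python3 -m creep '[[0,0.5,-1,0,0,0,0],[0,0.5,-1,0,0,0,0],[0,0.5,-1,0,0,0,0],[0,0.5,-1,0,0,0,0],[0,0.5,-1,0,0,0,0],[0,0.5,-1,0,0,0,0],[0,0.5,-1,0,0,0,0],[0,0.5,-1,0,0,0,0]]'
```

```text
time_s: 2.27
tcp_pos: [0.3823, 0.412, 0.2768]
eef_rot: [-180.0, 0.0, -74.1]
contact_force: [0.9, 0.4, -0.3]
gripper_width: 0.0397
gripper_force: 0.0
time_s: 2.93
tcp_pos: [0.4823, 0.212, 0.2769]
eef_rot: [-180.0, 0.0, -73.7]
contact_force: [0.7, 0.5, 0.2]
gripper_width: 0.0001
gripper_force: 0.0
```

```bash
python3 -m creep '[[0,0.5,-1,0,0,0,0],[0,0.5,-1,0,0,0,0],[0,0.5,-1,0,0,0,0],[0,0.5,-1,0,0,0,0],[0,0.5,-1,0,0,0,0],[0,0.5,-1,0,0,0,0],[0,0.5,-1,0,0,0,0],[0,0.5,-1,0,0,0,0]]'; python3 -m creep '[[0,0,0,0,0,0,0],[0,0,0,0,0,0,0]]'
```

```text
time_s: 3.6
tcp_pos: [0.5823, 0.0119, 0.2768]
eef_rot: [-180.0, 0.0, -73.7]
contact_force: [0.5, 0.2, 1.2]
gripper_width: 0.0008
gripper_force: 0.0
time_s: 3.77
tcp_pos: [0.5822, 0.0119, 0.2762]
eef_rot: [180.0, -0.0, -73.8]
contact_force: [-0.4, -0.2, -0.9]
gripper_width: 0.0007
gripper_force: 0.0
```

```bash
python3 -m creep '[[0,0.54,-0.95,0,0,0,0],[0,0.54,-0.95,0,0,0,0],[0,0.54,-0.95,0,0,0,0],[0,0.54,-0.95,0,0,0,0],[0,0.54,-0.95,0,0,0,0],[0,0.54,-0.95,0,0,0,0],[0,0.54,-0.95,0,0,0,0],[0,0,0,-1,0,0,0]]'; python3 -m creep '[[0,0,0,-1,0,0,0],[0,0,0,-1,0,0,0],[0,0,0,-1,0,0,0],[0,0,0,-1,0,0,0],[0,0,0,-1,0,0,0],[0,0,0,-1,0,0,0],[0,0,0,-1,0,0,0],[0,0,0,0,0,0,0]]'
python3 - <<'E'
from h import *
for n,(a,b,w,h) in(("scene",(185,190,130,105)),("top",(215,140,140,100))):
    c=capture(n);s=4
    im=cv2.resize(c["frame"][b:b+h,a:a+w,::-1],None,fx=s,fy=s,interpolation=cv2.INTER_CUBIC)
    im=cv2.copyMakeBorder(im,0,420-im.shape[0],0,0,cv2.BORDER_CONSTANT)
    I=im if n=="scene" else np.hstack([I[:,:240],im])
cv2.imwrite("pics/near.png",I)
E
```

```text
time_s: 4.43
tcp_pos: [0.6801, -0.1562, 0.2557]
eef_rot: [-179.6, -0.3, -73.7]
contact_force: [0.6, 0.0, 0.6]
gripper_width: 0.0008
gripper_force: 0.0
time_s: 5.1
tcp_pos: [0.673, -0.1515, 0.0711]
eef_rot: [179.6, 0.2, -73.7]
contact_force: [-0.6, 0.9, -0.6]
gripper_width: 0.0004
gripper_force: 0.0
```

View pics/near.png

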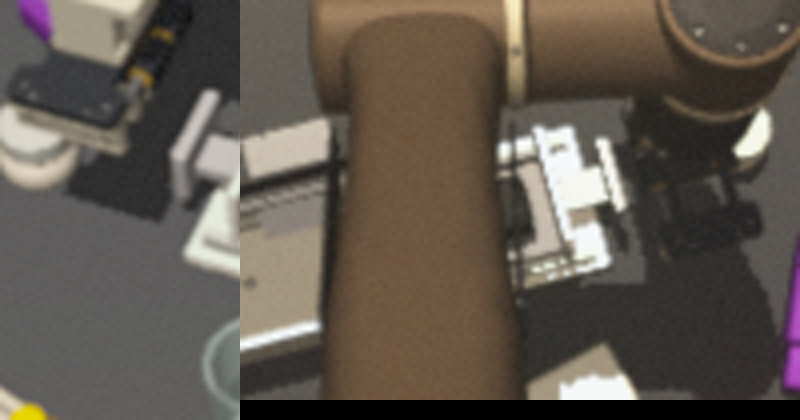

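```bash
python3 -m creep '[[0,0,0,-0.45,0,0,0],[0,0,0,-0.45,0,0,0],[0,-0.083,0.288,0,0,0,0],[0,-0.083,0.288,0,0,0,0],[0,-0.083,0.288,0,0,0,0],[0,-0.083,0.288,0,0,0,0],[0,-0.083,0.288,0,0,0,0],[0,-0.083,0.288,0,0,0,0]]'; python3 -m creep '[[0,-0.083,0.288,0,0,0,0],[0,-0.083,0.288,0,0,0,0],[0,-0.083,0.288,0,0,0,0],[0,-0.083,0.288,0,0,0,0],[0,-0.083,0.288,0,0,0,0],[0,0,0,0,0,0,0]]'
```

```text
time_s: 5.87
tcp_pos: [0.6641, -0.109, 0.0548]
eef_rot: [-179.9, -0.0, -73.7]
contact_force: [0.9, -2.4, 1.6]
gripper_width: 0.0003
gripper_force: 1.0
time_s: 6.37
tcp_pos: [0.653, -0.0722, 0.054]
eef_rot: [180.0, 0.0, -73.6]
contact_force: [0.4, -0.6, -0.7]
gripper_width: 0.0003
gripper_force: 0.0
```

```bash
python3 -m creep '[[0,-0.083,0.288,0,0,0,0],[0,-0.083,0.288,0,0,0,0],[0,-0.083,0.288,0,0,0,0],[0,-0.083,0.288,0,0,0,0],[0,-0.083,0.288,0,0,0,0],[0,-0.083,0.288,0,0,0,0],[0,-0.055,0.192,0,0,0,0],[0,0,0,0,0,0,0]]'; python3 -m creep '[[0,-0.028,0.096,0,0,0,0],[0,-0.028,0.096,0,0,0,0],[0,-0.028,0.096,0,0,0,0],[0,-0.028,0.096,0,0,0,0]]';python3 -m creep '[[0,-0.028,0.096,0,0,0,0],[0,-0.028,0.096,0,0,0,0],[0,-0.028,0.096,0,0,0,0],[0,0,0,0,0,0,0]]'
```

```text
time_s: 7.03
tcp_pos: [0.6394, -0.0244, 0.054]
eef_rot: [180.0, 0.0, -73.6]
contact_force: [0.0, 0.2, -0.5]
gripper_width: 0.0006
gripper_force: 0.0
time_s: 7.37
tcp_pos: [0.6372, -0.0166, 0.0541]
eef_rot: [-180.0, -0.0, -73.7]
contact_force: [1.5, -5.0, -2.2]
gripper_width: 0.0006
gripper_force: 2.8
time_s: 7.7
tcp_pos: [0.6346, -0.0083, 0.054]
eef_rot: [180.0, 0.0, -73.7]
contact_force: [-0.8, 0.5, 0.2]
gripper_width: 0.0009
gripper_force: 0.0
```

```bash
python3 -m creep '[[0,-0.028,0.096,0,0,0,0],[0,-0.028,0.096,0,0,0,0],[0,-0.028,0.096,0,0,0,0],[0,0,0,0,0,0,0]]';python3 -m creep '[[0,-0.014,0.048,0,0,0,0],[0,-0.014,0.048,0,0,0,0],[0,0,0,0,0,0,0]]'
```

```text
time_s: 8.03
tcp_pos: [0.6339, -0.0063, 0.0542]
eef_rot: [180.0, -0.3, -73.7]
contact_force: [10.8, -25.8, -5.8]
gripper_width: 0.0003
gripper_force: 14.0
time_s: 8.28
tcp_pos: [0.6339, -0.0061, 0.0543]
eef_rot: [180.0, -0.4, -73.7]
contact_force: [14.9, -37.7, -7.9]
gripper_width: 0.0001
gripper_force: 20.0
```

```bash
python3 -m creep '[[0,0.11,-0.384,0,0,0,0],[0,0.11,-0.384,0,0,0,0],[0,0.11,-0.384,0,0,0,0],[0,0.11,-0.384,1,0,0,0],[0,0,0,1,0,0,0],[0,0,0,1,0,0,0],[0,0,0,1,0,0,0],[0,0,0,1,0,0,0]]';python3 -m creep '[[0,0,0,1,0,0,0],[0,0,0,1,0,0,0],[0,0,0,1,0,0,0],[0,0,0,1,0,0,0],[0,0,-1,0,0,0,0],[0,0,-1,0,0,0,0],[0,0,-1,0,0,0,0],[0,0,-1,0,0,0,0]]'
python3 - <<'E'
from h import *
for n,(a,b,w,h) in(("scene",(215,190,160,105)),("top",(185,160,140,80))):
    c=capture(n);s=3 if n=="top" else 4
    im=cv2.resize(c["frame"][b:b+h,a:a+w,::-1],None,fx=2.5,fy=2.5,interpolation=cv2.INTER_CUBIC)
    im=cv2.copyMakeBorder(im,0,300-im.shape[0],0,0,cv2.BORDER_CONSTANT)
    I=im if n=="scene" else np.hstack([I,im])
cv2.imwrite("pics/home.png",I)
p=np.load("p.npy")
E
```

```text
time_s: 8.95
tcp_pos: [0.6429, -0.0375, 0.1804]
eef_rot: [-180.0, 0.0, -73.7]
contact_force: [1.0, 0.8, 0.2]
gripper_width: 0.0004
gripper_force: 0.0
time_s: 9.62
tcp_pos: [0.643, -0.138, 0.2795]
eef_rot: [-180.0, 0.0, -73.6]
contact_force: [0.2, -0.1, 0.9]
gripper_width: 0.0005
gripper_force: 0.0
```

View pics/home.png

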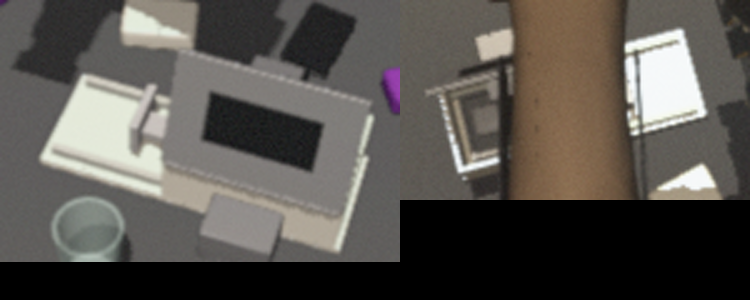

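```bash
python3 -m creep '[[0,0.055,0.944,0,0,0,0],[0,0.055,0.944,0,0,0,0],[0,0.055,0.944,0,0,0,0],[0,0.055,0.944,0,0,0,0],[0,0.055,0.944,0,0,0,0],[0,0.055,0.944,0,0,0,0],[0,0.055,0.944,0,0,0,0],[0,0.055,0.944,0,0,0,0]]';python3 -m creep '[[0,0.055,0.944,0,0,0,0],[0,0.055,0.944,0,0,0,0],[0,0.055,0.944,0,0,0,0],[0,0.055,0.944,0,0,0,0],[0,0.055,0.944,0,0,0,0],[0,0,0,0,0,0,0]]';python3 -m creep '[[0,0,0,-0.9,0,0,0],[0,0,0,-0.9,0,0,0],[0,0,0,-0.9,0,0,0],[0,0,0,-0.9,0,0,0],[0,0,0,0,0,0,0]]'
python3 - <<'E'
import numpy as np
# plan: tip centre in station x (21 mm behind the contact corner), z; d slides 105->124
p=np.load("p.npy");prev=None
for a in np.arange(1.2,-.01,-.1):
    d=.105+.019*(1.2-a)/1.2
    x=.066-d*np.cos(a)+.008*np.sin(a)+.021;z=.0855+d*np.sin(a)+.008*np.cos(a)
    w=np.array([p[0]+np.cos(p[2])*x,p[1]+np.sin(p[2])*x,z])
    print(round(a,2),np.round(w,4),None if prev is None else np.round((w-prev)/.025,2));prev=w
E
```

```text
time_s: 10.38
tcp_pos: [0.6538, 0.0531, 0.2792]
eef_rot: [-180.0, 0.0, -73.6]
contact_force: [0.8, 0.1, -0.0]
gripper_width: 0.0005
gripper_force: 0.0
time_s: 10.88
tcp_pos: [0.6606, 0.1736, 0.2785]
eef_rot: [180.0, 0.1, -73.5]
contact_force: [-0.1, -0.6, -0.1]
gripper_width: 0.0001
gripper_force: 0.0
time_s: 11.3
tcp_pos: [0.6581, 0.1688, 0.1839]
eef_rot: [179.6, 0.0, -73.7]
contact_force: [-1.0, -0.8, -1.6]
gripper_width: 0.0002
gripper_force: 0.0
1.2 [0.6432 0.1636 0.1863] None
1.1 [0.633  0.1606 0.1841] [-0.41 -0.12 -0.09]
1.0 [0.6229 0.1577 0.1808] [-0.4  -0.12 -0.13]
0.9 [0.6131 0.1548 0.1764] [-0.39 -0.11 -0.18]
0.8 [0.6036 0.1521 0.1709] [-0.38 -0.11 -0.22]
0.7 [0.5946 0.1495 0.1644] [-0.36 -0.1  -0.26]
0.6 [0.5862 0.1471 0.1568] [-0.34 -0.1  -0.3 ]
0.5 [0.5784 0.1448 0.1482] [-0.31 -0.09 -0.34]
0.4 [0.5715 0.1428 0.1387] [-0.28 -0.08 -0.38]
0.3 [0.5655 0.1411 0.1284] [-0.24 -0.07 -0.41]
0.2 [0.5604 0.1396 0.1173] [-0.2  -0.06 -0.44]
0.1 [0.5564 0.1384 0.1057] [-0.16 -0.05 -0.47]
-0.0 [0.5535 0.1376 0.0935] [-0.12 -0.03 -0.49]
```

```bash
python3 -m creep '[[0,-0.2,-0.07,0,0,0,0],[0,-0.2,-0.07,0,0,0,0],[0,-0.2,-0.06,0,0,0,0],[0,-0.2,-0.06,-0.04,0,0,0],[0,-0.2,-0.06,-0.05,0,0,0],[0,-0.2,-0.06,-0.06,0,0,0],[0,-0.2,-0.06,-0.07,0,0,0]]';python3 -m creep '[[0,-0.2,-0.06,-0.09,0,0,0],[0,-0.19,-0.05,-0.09,0,0,0],[0,-0.19,-0.06,-0.11,0,0,0],[0,-0.19,-0.05,-0.11,0,0,0]]'
```

```text
time_s: 11.88
tcp_pos: [0.6258, 0.1582, 0.1843]
eef_rot: [-179.9, 0.0, -73.7]
contact_force: [0.3, 0.2, 1.1]
gripper_width: 0.0
gripper_force: 0.6
time_s: 12.22
tcp_pos: [0.6062, 0.1524, 0.1732]
eef_rot: [180.0, -0.0, -73.7]
contact_force: [1.8, 0.4, -0.1]
gripper_width: 0.0008
gripper_force: 0.4
```

```bash
python3 -m creep '[[0,-0.18,-0.05,-0.13,0,0,0],[0,-0.18,-0.05,-0.13,0,0,0],[0,-0.17,-0.05,-0.15,0,0,0],[0,-0.17,-0.05,-0.15,0,0,0],[0,-0.16,-0.05,-0.17,0,0,0],[0,-0.16,-0.04,-0.17,0,0,0]]';python3 -m creep '[[0,-0.14,-0.04,-0.19,0,0,0],[0,-0.14,-0.04,-0.19,0,0,0],[0,-0.12,-0.03,-0.2,0,0,0],[0,-0.12,-0.04,-0.21,0,0,0]]'
python3 - <<'E'
from h import *
c=capture("scene");cv2.imwrite("pics/lid.png",cv2.resize(c["frame"][150:310,200:400,::-1],None,fx=3.5,fy=3.5,interpolation=cv2.INTER_CUBIC))
E
```

```text
time_s: 12.72
tcp_pos: [0.5807, 0.1451, 0.1506]
eef_rot: [180.0, -0.0, -73.7]
contact_force: [0.7, 0.1, 0.6]
gripper_width: 0.0006
gripper_force: 0.3
time_s: 13.05
tcp_pos: [0.5678, 0.1415, 0.1308]
eef_rot: [180.0, 0.0, -73.7]
contact_force: [0.6, -0.3, 0.1]
gripper_width: 0.0005
gripper_force: 0.3
```

View pics/lid.png

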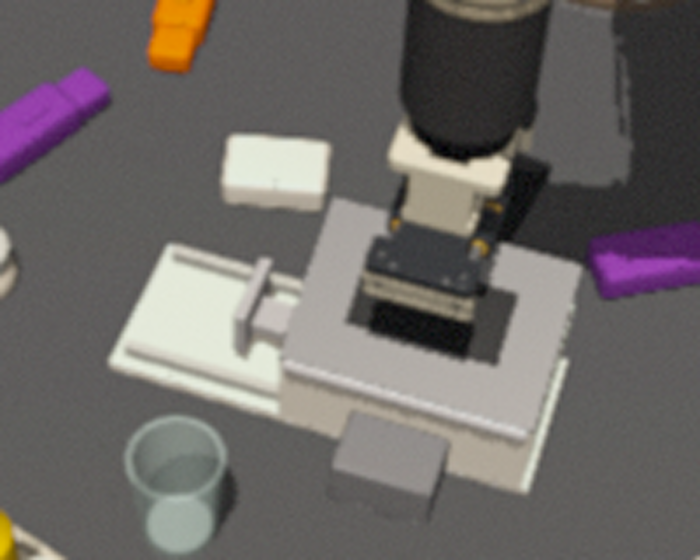

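```bash
python3 -m creep '[[0,-0.12,-0.03,-0.2,0,0,0],[0,-0.1,-0.03,-0.22,0,0,0],[0,-0.1,-0.03,-0.22,0,0,0],[0,-0.08,-0.02,-0.23,0,0,0]]';python3 -m creep '[[0,-0.08,-0.03,-0.16,0,0,0],[0,-0.04,-0.01,-0.12,0,0,0],[0,-0.04,-0.01,-0.08,0,0,0]]'
```

```text
time_s: 13.43
tcp_pos: [0.5579, 0.1387, 0.109]
eef_rot: [-180.0, 0.0, -73.7]
contact_force: [0.4, 0.7, -0.5]
gripper_width: 0.0006
gripper_force: 0.3
time_s: 13.68
tcp_pos: [0.5553, 0.1379, 0.1014]
eef_rot: [-179.9, -0.0, -73.6]
contact_force: [2.6, 0.2, 7.3]
gripper_width: 0.0
gripper_force: 3.5
```

```bash
python3 -m creep '[[0,0,0,-0.06,0,0,0],[0,0,0,-0.06,0,0,0]]';python3 -m creep '[[0,0,0,-0.06,0,0,0],[0,0,0,-0.06,0,0,0]]'
```

```text
time_s: 13.85
tcp_pos: [0.5548, 0.1378, 0.0981]
eef_rot: [-179.9, -0.0, -73.7]
contact_force: [1.2, -0.0, 1.7]
gripper_width: 0.0001
gripper_force: 0.9
time_s: 14.02
tcp_pos: [0.5537, 0.1374, 0.094]
eef_rot: [179.9, 0.0, -73.7]
contact_force: [0.9, 0.8, -0.4]
gripper_width: 0.0001
gripper_force: 0.0
```

```bash
python3 -m creep '[[0,0,0,-0.06,0,0,0],[0,0,0,0,0,0,0]]';python3 -m creep '[[0,0,0,-0.05,0,0,0],[0,0,0,0,0,0,0]]'
```

```text
time_s: 14.18
tcp_pos: [0.5537, 0.1374, 0.0935]
eef_rot: [179.9, -0.0, -73.7]
contact_force: [-5.0, -0.8, 10.0]
gripper_width: 0.0003
gripper_force: 4.8
time_s: 14.35
tcp_pos: [0.5537, 0.1374, 0.0933]
eef_rot: [180.0, -0.0, -73.6]
contact_force: [-7.6, 0.2, 18.0]
gripper_width: 0.0007
gripper_force: 8.9
```

```bash
python3 -m creep '[[0,0,0,0.3,0,0,0],[0,0,0,0.8,0,0,0],[0,0,0,1,0,0,0],[0,0,0,1,0,0,0],[0,-0.5,0,1,0,0,0],[0,-0.5,0.8,1,0,0,0],[0,-0.5,0.8,1,0,0,0],[0,-0.5,0.8,0.5,0,0,0]]';python3 -m creep '[[0,-0.5,0.9,0,0,0,0],[0,-0.5,0.9,0,0,0,0],[0,-0.5,0.9,0,0,0,0],[0,-0.5,0.9,0,0,0,0],[0,0,0.9,0,0,0,0],[0,0,0.9,0,0,0,0],[0,0,0,0,0,0,0],[0,0,0,0,0,0,0]]'
python3 - <<'E'
from h import *
from scipy.spatial.transform import Rotation
c=capture("scene");A=cv2.resize(c["frame"][170:320,200:400,::-1],None,fx=2,fy=2,interpolation=cv2.INTER_CUBIC)
t=capture("top");B=cv2.resize(t["frame"][120:270,180:380,::-1],None,fx=2,fy=2,interpolation=cv2.INTER_CUBIC)
cv2.imwrite("pics/end.png",np.hstack([A,B]))
for n,k in(("scene",c),("top",t)):
    for o in "cream_jar hairbrush soap_box tumbler".split():
        for d in search_frame(k,o)[:1]:print(n,o,np.round(d["bbox"]))
import fit;p=np.load("p.npy")
for a in(0,.1):
    p[4]=a;print(a,[np.round([(u-200)*2,(v-170)*2]) for u,v in[proj(c,fit.L(p,.136,y,.008)) for y in(-.1,.1)]],[np.round([(u-180)*2,(v-120)*2]) for u,v in[proj(t,fit.L(p,.136,y,.008)) for y in(-.1,.1)]])
E
```

```text
time_s: 15.02
tcp_pos: [0.5044, 0.1982, 0.2599]
eef_rot: [-179.8, 0.0, -73.7]
contact_force: [-0.5, 1.6, -0.2]
gripper_width: 0.0004
gripper_force: 0.0
time_s: 15.68
tcp_pos: [0.4536, 0.3332, 0.256]
eef_rot: [179.9, -0.0, -73.6]
contact_force: [0.1, 0.0, 0.2]
gripper_width: 0.0002
gripper_force: 0.0
scene cream_jar [185. 213. 205. 240.]
scene hairbrush [332. 190. 359. 226.]
scene soap_box [263. 189. 297. 211.]
scene tumbler [237. 268. 263. 312.]
top cream_jar [328. 165. 346. 186.]
top hairbrush [236. 226. 260. 281.]
top soap_box [282. 226. 317. 254.]
top tumbler [249. 131. 269. 158.]
0 [array([192.,  86.]), array([330., 124.])] [array([174., 187.]), array([ 56., 219.])]
0.1 [array([192.,  80.]), array([331., 119.])] [array([173., 185.]), array([ 55., 217.])]
```

View pics/end.png

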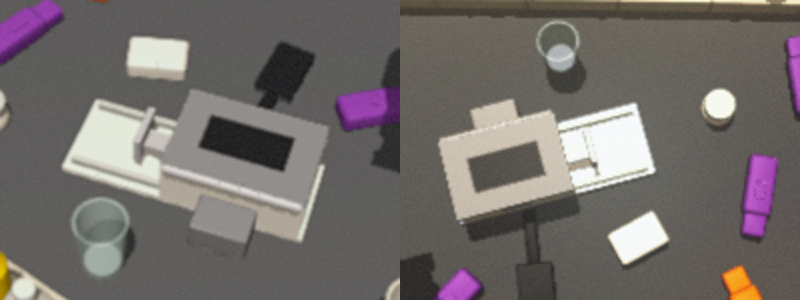

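```bash
python3 -c "from plant import close_job;print(close_job())"
```

```text
the job is handed in; nothing more can be done
None
```

I pushed the carrier to its end stop, pressed the lid shut past its catch (about 18 N in the last reading, under the 50 N limit), and handed the job in at about 16 s. The last pictures show the lid shut and the nearby toiletries unmoved; I never directly checked the shaver's position in the tray, and no verdict came back.

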